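# Headset back on its stand, sound back to the loudspeakers

### The job

The call is over: take the headset off its two-pronged hook and hang it squarely by its band over the arch of the empty headset stand, and let go of it. Then switch the sound over to the loudspeakers by pressing the green key of the selector box fully down, so that the white key comes up. Keep the headset upright all the time and leave the keyboard, mouse, wrist rest, earbud case and wooden tray where they are.

Things in the scene. Friction and masses are not known exactly. Their poses are not given: they have to be found in the camera images.
- headset: The black over-ear headset, 261 mm wide (y), 111 deep (x), 237 high (z), 0.26-0.43 kg. Origin at the middle of its underside, below the band; z up to the band, y from one ear cup to the other. Band 36 mm wide (x), 25 mm thick at the middle, its underside at z 211 mm (204 at y +-31). Ear cups at y +-90 to +-124, x +-48, up to z 120, inner gap 180 mm. It starts on the hook.
- band_top (a point): Middle of the top of the headset's band, 236 mm above the headset's origin; axes as the headset's. Grasp the band here from above, fingers closing along the headset's x (36 mm wide).
- headset_hook: Fixed steel stand with a double hook. Origin on the mat below the middle of the seat; the prongs point along its -x: 10 mm rods at y +-31 mm (52 free between), tops at z 225 mm; at x -57 they turn straight up to tips at z 263. Post and crossbar at x +82, top z 226. The headset hangs on it with its axes along the hook's, its origin at about z 22 mm.
- headset_stand: Fixed, empty headset stand (another, far right, bears a spare headset): an upright black arch, open along x, 144 mm wide (y), 264 high, 34 deep (x -7 to +27), on two brown foot rods along x (23 high, y +-48, x -42 to +62). Origin on the mat under it. The headset hangs with its band along the arch, the arch between the cups (18 mm free each side), its origin then about 55 mm above the mat.
- stand_top (a point): Middle of the arch's top, 264 mm above the mat and at x +10 mm of the stand. With the headset hanging, the top of its band is some 27 mm above this point.
- selector: Fixed aluminium sound selector box, 130 mm wide (y), 80 deep (x), 37 high, with two interlocked keys on top. Origin at the middle of its underside.
- green_key_top (a point): Middle of the top of the green key (36 mm along the box's x, 28 along y), at y +32 mm of the box. 52 mm above the mat when up, 45 when down. It is up at the start.
- white_key_top (a point): The same for the white key, at y -32 mm of the box. It is down at the start and is driven up as the green one goes down.
- green_key (a joint): Travel of the green key: 0 up, 0.007 m fully down. It moves down with some 3 N and stays where it is left (friction only, no spring).
- white_key (a joint): Travel of the white key: 0 up, 0.007 m fully down; always 0.007 minus the green key's.
- keyboard: Bystander: dark keyboard in a white frame, 322 x 133 x 28 mm, at the left. Origin at the middle of its underside.
- mouse: Bystander: black mouse, 120 x 59 x 39 mm, at the front right. Origin at the middle of its underside.
- wrist_rest: Bystander: long flat black wrist rest, 366 x 94 x 17 mm, at the right. Origin at the middle of its underside.
- earbud_case: Bystander: white earbud case, 47 x 58 x 25 mm, at the back. Origin at the middle of its underside.
- wood_tray: Bystander: small wooden tray, 82 x 86 x 20 mm, at the front left. Origin at the middle of its underside.
Not all that is in view belongs to the job. Of the things that look like the selector, the larger one is meant.

How it is judged:
By the outcome, as a careful person would: the job done as asked, in the order asked, and still so for the second after the job is handed in, with the robot touching nothing.
It also fails if it takes over 59 s, if anything falls off the work surface, if the arm or the gripper's body presses on something with over 40 N, if the wrist force passes 120 N, or if a joint passes its speed limit or range.

### The arm

A 6-joint arm with a two-finger parallel gripper is mounted at the origin on a cart in front of the work surface, level with it; the furniture and walls round the work are solid. World frame = base frame: x ahead of the robot, y to its left, z up, the work surface at z = 0. Lengths are in m, angles in degrees, forces in N, time in s.
With the tool pointing down it reaches from about 0.35 to 0.775 m from the base axis. Payload 5.5 kg.
Tool frame: the origin (TCP) lies on the centre line of the jaws, within the pads' length; the fingertips stand 22 mm ahead of it and the grasp point (between the pads) lies 3 mm ahead of it (arm.finger_overhang is the distance from the TCP to the fingertips, in m); z points along the fingers, y is the line along which they close (so a half turn about z gives the same grasp; the last joint's range is limited). The gripper opens to 85 mm and grips with 20 to 120 N. Pads are 22 mm wide; open, the fingers measure 114 mm over their backs; the gripper's body (76 mm by 85 mm) begins 54 mm behind the grasp point. The pads swing forward as they close: fully open they stand 13 mm farther back than shut.
Start: joints at [-84.832, 17.945, 2.641, 74.691, 0, 82.002], TCP at [0.131, -0.56, 0.253] pointing down, gripper open.
Joint ranges: [-158.12, 158.12], [-49.38, 96.58], [-58.88, 72.47], [-126.05, 133.96], [-84.25, 85.87], [-180, 180]. Speed limits (degrees/s): [147.25, 147.25, 180, 180, 180, 180].

### API

Orientations are given as [roll, pitch, yaw] about the fixed x, y, z axes, in that order (R = Rz(yaw) Ry(pitch) Rx(roll)).
In Python, from bench import arm gives the robot as it stands. The module is installed in compiled form; this text tells all that it offers.
- The arm moves only by the tool drive_tool, never from a script. Its argument "rows" is a list that holds one entry, the list of rows, each a list of 7 numbers: the finger opening in m, from 0 to 0.0854, then the shift along the world's x, y, z in parts of the range, where 1.0 means 0.6 m, then the turn, a rotation vector about the world's x, y, z in normalised numbers (1 is 360 degrees). In form: [[[gripper, x, y, z, ax, ay, az], ...]]. A call has 1 to 12 rows; each row is the pose to reach, as a shift and turn from the pose commanded when the call began; what a row does not reach only later rows make up. A row lasts 1/10 s, in which the tool goes at most 50 mm and 8.59 degrees, less where a joint would pass 70% of its speed; a pose out of reach is approached as far as the arm can. Shift and turn numbers lie between -1 and 1, and a call with a number outside is refused. A call with a gripper value outside its range is refused whole. The fingers move at their own pace and stop on an object; "newtons" is the grip in N (left out, the last holds). Time passes only in rows, so rows that repeat a pose let the fingers close. It gives the time, the measured TCP pose, the force, the opening and the grip force at its end, in the units of the state.
- arm.observe(): the state, without advancing time (a new reading comes with each control period).
- arm.camera(name): name is "scene" or "top" or "wrist"; returns the picture (480x640x3 uint8, red, green, blue); there is no depth.
- arm.camera_params(name): a dict with "intrinsics" (3x3 intrinsics, pixels), "world_from_camera" (4x4, takes a point from camera to world coordinates); the wrist camera has in their place "hand_eye" (4x4, takes a point from camera to tool coordinates, whose origin is the TCP and whose axes are the flange's). Camera axes: x right, y down, z forward; pixel columns grow to the right and rows downward; lengths in m; the calibration is good to about 2 mm. A picture is of the moment at which its call begins: read the wrist's pose just before it. camera_params takes no time and is no camera call.
- arm.finish_job(): hands the job in; it is judged then, once.
Trained networks look in the newest picture that a camera, given by its name, has taken for a name from the list of things; names that differ only in an ending like _2 or _b are one class to them, and where a whole thing is asked for, a point or a joint stands for the part that bears it (a point fixed in the world has none). Each returns a list of dicts, best first, with "confidence" (0 to 1); they miss things now and then, are a little off and sometimes report something else, mostly with a low value. They report only what shows in the picture. A call takes as long as a camera call. They do not tell look-alikes from the thing itself.
- arm.search_frame(camera, target): "position" ([x, y, z] in m, in world coordinates, good to about 4 mm: the middle of the surface that is visible of it).
- arm.outline_of(camera, target): "mask" (480x640 bool, what is visible of it).
- arm.mark_of(camera, target): "position" ([x, y, z] in m, in world coordinates, good to about 4 mm: a listed point, or the origin of a listed thing).
The state is a dict: "time_s": time; "joint_positions": joint angles; "dq": joint speeds; "effort": joint torques, N m; "ee_pos": TCP position; "tool_rot": TCP orientation; "contact_force": force on the tool from outside, world axes, zero at the start; "moment": the same for the moment, N m; "width": opening from 0.0 (shut) to 1.0 (fully open); "finger_force": force on a finger pad.
Only numpy, scipy, OpenCV 4.12 (cv2) and the standard library are available. Lean on these libraries where they do the work, as an engineer would, in place of code of your own. Each camera call takes 0.05 s, during which the arm holds its last target. There are 200 camera calls.

## Working session

There is one attempt and no reset: what is moved stays moved. The work goes in short steps, Python scripts to look and compute and a tool call to move; the robot and the scene stay as the last step left them, time stands still between calls to the robot, and variables do not carry over. Pictures are saved under pics/ and viewed, at most 10 in all, crops included, and the job is handed in when it is done.

Besides the shell and the picture viewer there is one more tool, called as name(argument=value, ...), one argument or row to a line, values as JSON. drive_tool: Moves the arm, as the interface text tells. Its arguments: {"type":"object","properties":{"rows":{"type":"array"},"newtons":{"type":"number"}},"required":["rows"]}

```bash
mkdir -p pics; cat > m.py <<'E'
from bench import arm
import numpy as np, cv2
def save(c,n): cv2.imwrite(f'pics/{n}.png',arm.camera(c)[:,:,::-1])
E
python3 - <<'E'
from m import *
s=arm.observe(); print(s)
for c in ('scene','top'):
    save(c,c+'0')
    P=arm.camera_params(c);print(c,np.round(P['intrinsics'],1).tolist(),np.round(P['world_from_camera'],3).tolist())
    for t in ('headset','band_top','headset_hook','headset_stand','stand_top','selector','green_key_top','white_key_top'):
        print(c,t,[(np.round(d['position'],3).tolist(),round(d['confidence'],2)) for d in arm.mark_of(c,t)][:4])
a=cv2.imread('pics/scene0.png');b=cv2.imread('pics/top0.png')
E
```

```text
{'time_s': 0.0, 'joint_positions': array([-8.48316099e+01,  1.79918966e+01,  2.57605390e+00,  7.46909796e+01,
        1.08813133e-03,  8.20016567e+01]), 'dq': array([-0.01740748, -0.17846541,  0.04237167, -0.10516497,  0.01672871,
       -0.03180358]), 'effort': array([ 5.55472925e-04, -4.80627251e+01,  2.98535174e+01,  1.93822884e-02,
       -1.56578426e-05,  1.16512059e-06]), 'ee_pos': array([ 0.13093027, -0.55940163,  0.25239142]), 'tool_rot': array([-1.79894368e+02, -1.59412629e-02,  1.31667177e+01]), 'contact_force': array([ 0.22107414,  0.12537981, -0.7144191 ]), 'moment': array([ 0.01309861, -0.00778594, -0.00761777]), 'finger_force': 0.0, 'width': 1.0018097422627825}
scene [[479.4, 0.0, 320.3], [0.0, 479.4, 246.0], [0.0, 0.0, 1.0]] [[-0.465, -0.659, 0.591, -0.348], [-0.885, 0.337, -0.321, 0.502], [0.013, -0.673, -0.74, 1.309], [0.0, 0.0, 0.0, 1.0]]
scene headset [([0.578, -0.219, 0.024], 0.55)]
scene band_top [([0.58, -0.226, 0.256], 0.98)]
scene headset_hook [([0.578, -0.22, -0.002], 0.58)]
scene headset_stand [([0.58, 0.181, -0.002], 0.74)]
scene stand_top [([0.588, 0.181, 
[... 212 characters left out ...]
21.4], [0.0, 496.0, 243.8], [0.0, 0.0, 1.0]] [[-0.025, -0.991, 0.129, 0.346], [-0.999, 0.022, -0.024, 0.017], [0.021, -0.13, -0.991, 1.635], [0.0, 0.0, 0.0, 1.0]]
top headset []
top band_top [([0.58, -0.224, 0.261], 0.92), ([0.452, 0.06, 0.056], 0.22)]
top headset_hook [([0.576, -0.224, -0.001], 0.86)]
top headset_stand [([0.342, 0.47, -0.005], 0.74), ([0.584, 0.178, 0.002], 0.69)]
top stand_top [([0.587, 0.181, 0.262], 0.81)]
top selector [([0.404, -0.154, 0.001], 0.82), ([0.445, 0.03, -0.002], 0.74)]
top green_key_top [([0.412, -0.129, 0.039], 0.42), ([0.45, 0.06, 0.057], 0.41)]
top white_key_top [([0.394, -0.177, 0.042], 0.56), ([0.44, -0.002, 0.042], 0.47), ([0.589, 0.185, 0.264], 0.36)]
```

View pics/scene0.png

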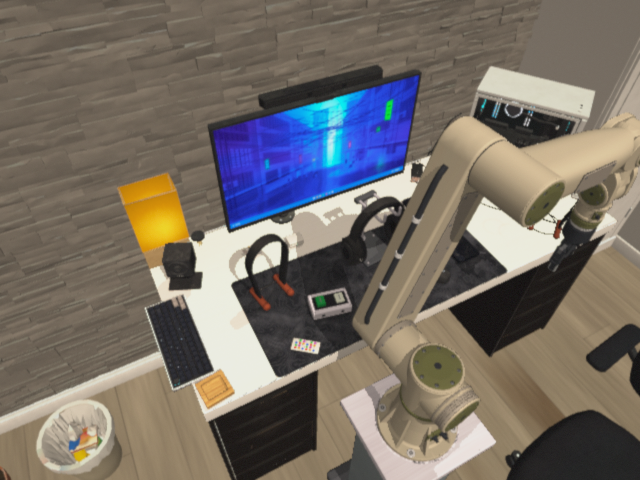

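View pics/top0.png

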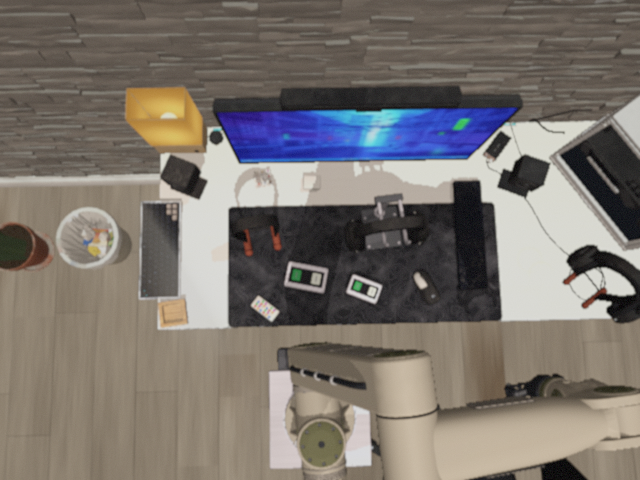

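The top view shows the headset on its hook at about (385,225), the empty stand at (258,230) and the larger selector at (306,277). The decoy selector is at (364,289). Next I'll get the yaws.

```bash
python3 - <<'E'
from m import *
P=arm.camera_params('top');K=P['intrinsics'];T=P['world_from_camera']
def bp(px,z):
    d=(T[:3,:3]@np.linalg.inv(K)@np.c_[px,np.ones(len(px))].T).T
    return (T[:3,3]+d*((z-T[2,3])/d[:,2])[:,None])[:,:2]
im=arm.camera('top')
for t,z in (('headset',.14),('headset_stand',.25),('selector',.037),('keyboard',.02),('headset_hook',.0)):
    for d in arm.outline_of('top',t)[:3]:
        m=d['mask']; ys,xs=np.nonzero(m); w=bp(np.c_[xs,ys].astype(float),z)
        print(t,round(d['confidence'],2),cv2.minAreaRect((w*1000).astype(np.float32)),np.c_[xs,ys].mean(0))
c=cv2.resize(im[180:310,220:440],None,fx=3.6,fy=3.6,interpolation=cv2.INTER_CUBIC)
cv2.imwrite('pics/crop.png',c[:,:,::-1])
for c in ('top','scene'):
  arm.camera(c)
  for k in range(1):
    for t in ('headset_hook','headset_stand','stand_top','band_top','green_key_top','white_key_top'):
        print(c,t,[(np.round(d['position'],3).tolist(),round(d['confidence'],2)) for d in arm.mark_of(c,t)][:3])
E
```

```text
headset 0.76 ((575.3255615234375, -218.10671997070312), (102.75253295898438, 258.81634521484375), 6.290703773498535) [385.03159743 229.55880632]
headset_stand 0.9 ((559.1529541015625, 168.39129638671875), (111.38362121582031, 140.57130432128906), 10.13680362701416) [255.09876543 229.10405644]
selector 0.92 ((449.1470947265625, 30.092731475830078), (131.45953369140625, 81.75692749023438), 78.34685516357422) [306.0777667  276.58025922]
selector 0.88 ((406.3732604980469, -154.40780639648438), (105.64421844482422, 65.88225555419922), 67.34423828125) [363.78300455 288.35811836]
selector 0.52 ((456.2147521972656, 61.38612365722656), (28.99285125732422, 35.445892333984375), 88.66344451904297) [296.17 274.55]
keyboard 0.69 ((552.999267578125, 502.2644348144531), (324.8626403808594, 137.75425720214844), 0.5365461707115173) [160.25867971 249.61369193]
headset_hook 0.68 ((633.9581298828125, -233.04193115234375), (178.10763549804688, 151.23974609375), 4.825986385345459) [384.33805811 220.90432318]
top headset_hook [([0.584, -0.518, -0.0], 0.66), ([0.581, -0.222, -0.003], 0.65)]
top headset_stand [([0.582, 0.174, -0.002], 0.73)]
top stand_top [([0.59, 0.183, 0.264], 0.96)]
top band_top [([0.581, -0.222, 0.261], 0.62), ([0.578, -0.221, -0.0], 0.41)]
top green_key_top [([0.454, 0.06, 0.058], 0.67), ([0.578, -0.223, 0.26], 0.66), ([0.413, -0.133, 0.04], 0.45)]
top white_key_top [([0.437, -0.002, 0.043], 0.58), ([0.399, -0.179, 0.039], 0.39), ([0.577, -0.221, -0.004], 0.36)]
scene headset_hook [([0.578, -0.22, -0.004], 0.98), ([0.581, 0.178, -0.004], 0.49), ([0.551, 0.51, -0.004], 0.32)]
scene headset_stand [([0.581, 0.181, -0.004], 0.6)]
scene stand_top [([0.589, 0.181, 0.266], 0.64)]
scene band_top [([0.578, -0.226, 0.261], 0.64), ([0.576, -0.216, -0.001], 0.41)]
scene green_key_top [([0.448, 0.069, 0.053], 0.52)]
scene white_key_top [([0.441, 0.001, 0.045], 0.63), ([0.579, -0.226, 0.261], 0.57)]
```

View pics/crop.png

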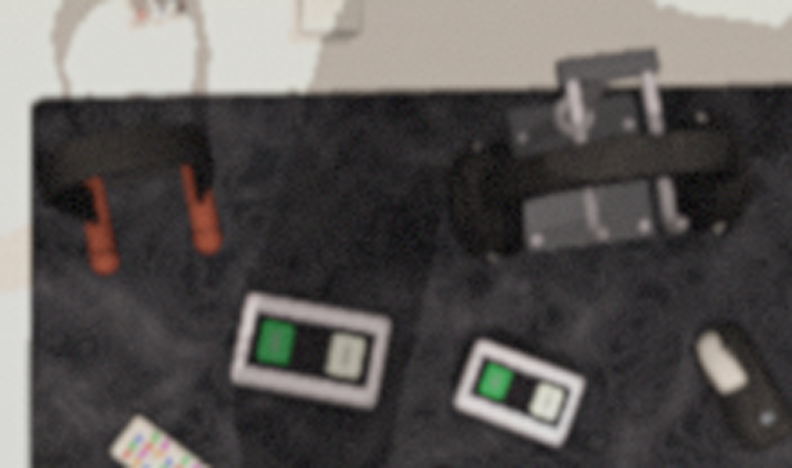

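The headset yaw is about +6°, the stand about +10° and the selector about -12°. I'll move above the headset first.

Units first: shifts go in shares of 0.6 m and turns go in shares of 360 degrees. So 0.38 m / 0.6 = 0.6333, 0.35 m / 0.6 = 0.5833, 83 degrees / 360 = 0.2306.

drive_tool(
  rows=[
    [[0.085,0,0,0.0833,0,0,0.0222],[0.085,0.0167,0.0167,0.1667,0,0,0.0444],[0.085,0.0667,0.05,0.2333,0,0,0.0667],[0.085,0.1333,0.1,0.25,0,0,0.0889],[0.085,0.2,0.15,0.25,0,0,0.1111],[0.085,0.2667,0.2,0.25,0,0,0.1333],[0.085,0.3333,0.25,0.25,0,0,0.1556],[0.085,0.4,0.3,0.25,0,0,0.1778],[0.085,0.4667,0.35,0.25,0,0,0.2],[0.085,0.5333,0.4,0.25,0,0,0.2222],[0.085,0.5833,0.4417,0.25,0,0,0.2306],[0.085,0.6333,0.475,0.25,0,0,0.2306]],
  ],
)

```text
time_s: 3.1
ee_pos: [0.5126, -0.2727, 0.4036]
tool_rot: [180.0, 0.0, 96.3]
contact_force: [0.3, -0.6, -0.2]
width: 0.997
finger_force: 0.0
```

Converted, 0.068 m / 0.6 = 0.1133, 0.06 m / 0.6 = 0.1.

drive_tool(
  rows=[
    [[0.085,0.0583,0.0417,0,0,0,0],[0.085,0.1,0.075,0,0,0,0],[0.085,0.1133,0.0833,0,0,0,0],[0.085,0.1133,0.0833,0,0,0,0]],
  ],
)

```text
time_s: 3.5
ee_pos: [0.5799, -0.224, 0.4026]
tool_rot: [-180.0, -0.0, 96.3]
contact_force: [-0.3, -0.7, 0.8]
width: 0.994
finger_force: 0.0
```

```bash
cat >> m.py <<'E'
from scipy.spatial.transform import Rotation as R
def look(n,ts,crop=None):
    s=arm.observe(); print(s['time_s'],s['ee_pos'],s['tool_rot'],s['contact_force'])
    im=arm.camera('wrist'); cv2.imwrite(f'pics/{n}.png',im[:,:,::-1])
    P=arm.camera_params('wrist'); T=np.eye(4);T[:3,:3]=R.from_euler('xyz',s['tool_rot'],degrees=True).as_matrix();T[:3,3]=s['ee_pos']
    for t in ts: print(t,[(np.round(d['position'],4).tolist(),round(d['confidence'],2)) for d in arm.mark_of('wrist',t)][:3])
    return im,P['intrinsics'],T@P['hand_eye']
def bp(px,z,K,T):
    d=(T[:3,:3]@np.linalg.inv(K)@np.c_[px,np.ones(len(px))].T).T
    return (T[:3,3]+d*((z-T[2,3])/d[:,2])[:,None])[:,:2]
E
python3 - <<'E'
from m import *
im,K,T=look('w1',('band_top','headset','headset_hook','headset_hook')); print(np.round(T,3))
for d in arm.outline_of('wrist','headset')[:1]:
    ys,xs=np.nonzero(d['mask']); w=bp(np.c_[xs,ys].astype(float),.255,K,T)
    print(d['confidence'],cv2.minAreaRect((w*1000).astype(np.float32)))
E
```

```text
3.5 [ 0.57987719 -0.22403496  0.40262879] [-1.79960169e+02 -1.99257030e-02  9.63063398e+01] [-0.30562757 -0.69159158  0.82379502]
band_top [([0.5776, -0.2219, 0.2576], 0.77)]
headset []
headset_hook []
headset_hook []
[[ 0.994  0.106  0.03   0.572]
 [ 0.11  -0.957 -0.27  -0.155]
 [ 0.     0.271 -0.962  0.523]
 [ 0.     0.     0.     1.   ]]
0.73 ((578.8076782226562, -201.6374053955078), (68.53401184082031, 175.09625244140625), 6.318725109100342)
```

View pics/w1.png

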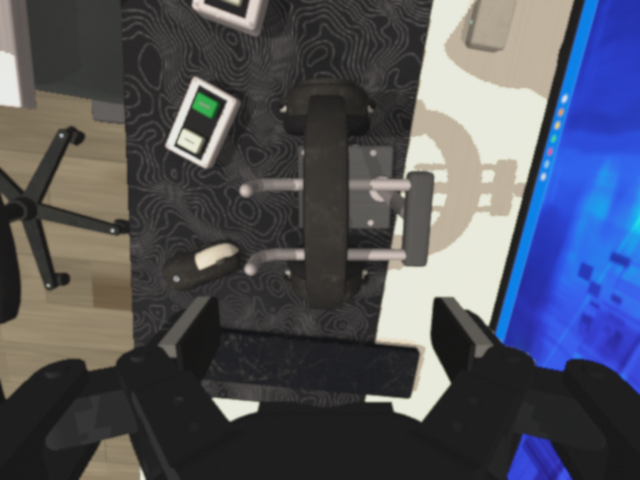

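The wrist view shows the band at about (327,200), vertical in the image, so the gripper is already aligned with it. The prongs are at rows 185 and 260, symmetric about the grasp point. I'll descend and grip.

Converted, -0.153 m / 0.6 = -0.255, -0.001 m / 0.6 = -0.0017.

drive_tool(
  rows=[
    [[0.085,-0.0017,0.0017,-0.0667,0,0,0],[0.085,-0.0017,0.0017,-0.1333,0,0,0],[0.085,-0.0017,0.0017,-0.1833,0,0,0],[0.085,-0.0017,0.0017,-0.225,0,0,0],[0.085,-0.0017,0.0017,-0.255,0,0,0],[0.085,-0.0017,0.0017,-0.255,0,0,0]],
  ],
  newtons=60,
)

```text
time_s: 4.4
ee_pos: [0.5759, -0.2239, 0.2476]
tool_rot: [-179.8, -0.2, 96.1]
contact_force: [-0.7, 1.1, 0.6]
width: 0.996
finger_force: 0.0
```

drive_tool(
  rows=[
    [[0.03,0,0,0,0,0,0],[0.03,0,0,0,0,0,0],[0.03,0,0,0,0,0,0],[0.03,0,0,0,0,0,0],[0.03,0,0,0,0,0,0],[0.03,0,0,0,0,0,0],[0.03,0,0,0,0,0,0],[0.03,0,0,0,0,0,0]],
  ],
)

```text
time_s: 5.2
ee_pos: [0.5787, -0.2245, 0.2522]
tool_rot: [179.8, 0.1, 96.2]
contact_force: [0.2, -1.0, 5.4]
width: 0.409
finger_force: 59.9
```

Converted, 0.09 m / 0.6 = 0.15, 0.08 m / 0.6 = 0.1333.

drive_tool(
  rows=[
    [[0.03,0,0,0.0167,0,0,0],[0.03,0,0,0.0417,0,0,0],[0.03,0,0,0.075,0,0,0],[0.03,0,0,0.1083,0,0,0],[0.03,0,0,0.1333,0,0,0],[0.03,0,0,0.15,0,0,0],[0.03,0,0,0.15,0,0,0],[0.03,0,0,0.15,0,0,0]],
  ],
)

```text
time_s: 6.0
ee_pos: [0.5779, -0.2238, 0.3396]
tool_rot: [-180.0, -0.0, 96.2]
contact_force: [-0.9, 0.2, -4.0]
width: 0.406
finger_force: 60.6
```

```bash
python3 - <<'E'
from m import *
im,K,T=look('w2',('band_top',))
im2=arm.camera('scene'); c=cv2.resize(im2[150:350,220:480],None,fx=2.3,fy=2.3)
w=cv2.resize(im,None,fx=.5,fy=.5); o=np.zeros((600,800,3),np.uint8); o[:460,:598]=c; o[480-120:600,480:800]=w
cv2.imwrite('pics/c2.png',o[:,:,::-1])
print([(d['position'],d['confidence']) for d in arm.mark_of('scene','band_top')],[(d['position'],d['confidence']) for d in arm.mark_of('scene','headset')])
E
```

```text
6.0 [ 0.57787898 -0.22383348  0.339603  ] [-1.79954832e+02 -3.68615116e-02  9.61692281e+01] [-0.91560701  0.20151031 -4.00945301]
band_top [([0.5763, -0.2243, 0.3455], 0.77)]
[] []
```

View pics/c2.png

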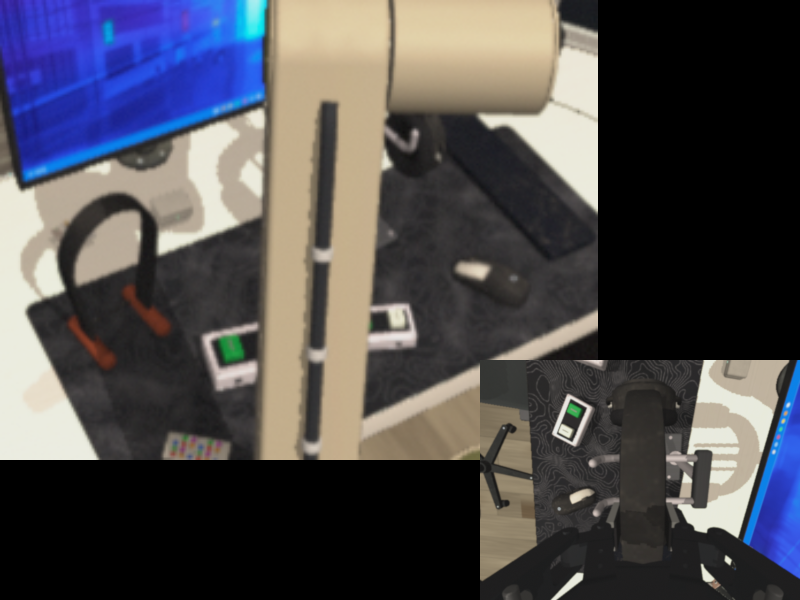

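The headset is lifted clear and upright, with the band at inset (645,480) well above the prongs. I'll back it out toward -x and refine the stand yaw from the foot rods in the first pictures.

Converted, 0.15 m / 0.6 = 0.25, 0.02 m / 0.6 = 0.0333, 2 degrees / 360 = 0.0056.

drive_tool(
  rows=[
    [[0.03,-0.0167,0,0,0,0,0],[0.03,-0.05,0,0,0,0,0],[0.03,-0.0917,0,0,0,0,0],[0.03,-0.1333,0,0,0,0,0],[0.03,-0.175,0,0,0,0,0],[0.03,-0.2083,0.0083,0,0,0,0],[0.03,-0.225,0.0333,0,0,0,0],[0.03,-0.23,0.0667,0,0,0,0],[0.03,-0.23,0.1083,0,0,0,0.0014],[0.03,-0.23,0.15,0,0,0,0.0028],[0.03,-0.23,0.2,0,0,0,0.0042],[0.03,-0.23,0.25,0,0,0,0.0056]],
  ],
)

```text
time_s: 7.45
ee_pos: [0.4396, -0.0729, 0.3402]
tool_rot: [180.0, -0.0, 98.1]
contact_force: [0.7, 0.3, -3.6]
width: 0.409
finger_force: 60.8
```

```bash
python3 - <<'E'
from m import *
s=arm.observe();print(s['ee_pos'],s['tool_rot'],s['width'])
for c,box in (('top',(200,270,225,300)),('scene',(260,325,235,310))):
    im=cv2.imread(f'pics/{c}0.png'); P=arm.camera_params(c)
    h=cv2.cvtColor(im,cv2.COLOR_BGR2HSV); m=((h[...,0]<14)|(h[...,0]>172))&(h[...,1]>120)&(h[...,2]>60)
    k=np.zeros_like(m);k[box[0]:box[1],box[2]:box[3]]=1;m&=k
    n,l,st,ce=cv2.connectedComponentsWithStats(m.astype(np.uint8))
    for i in range(1,n):
        if st[i,4]<25: continue
        ys,xs=np.nonzero(l==i); w=bp(np.c_[xs,ys].astype(float),.018,P['intrinsics'],P['world_from_camera'])
        r=cv2.minAreaRect((w*1000).astype(np.float32)); mn=w.mean(0);u=np.linalg.svd(w-mn)[2][0];t=(w-mn)@u*np.sign(u[0])
        print(c,st[i,4],np.round(r[0]),np.round(r[1]),round(r[2],1),'yaw',np.degrees(np.arctan2(u[1],u[0])),'front',np.round(mn+u*np.sign(u[0])*t.min(),4))
E
```

```text
[ 0.43957081 -0.07286689  0.34018057] [ 1.79993534e+02 -1.01440514e-02  9.81451671e+01] 0.40885427255177165
top 147 [580. 128.] [82. 26.] 7.7 yaw -165.57058770338944 front [0.5396 0.1198]
top 152 [567. 223.] [88. 25.] 10.8 yaw -174.77477257648204 front [0.5241 0.2169]
scene 161 [585. 137.] [110.  26.] 12.5 yaw -168.67724801558325 front [0.5311 0.1256]
scene 163 [568. 229.] [110.  25.] 11.1 yaw -167.4728752633512 front [0.5139 0.2187]
```

Converted, 0.229 m / 0.6 = 0.3817, 0.011 m / 0.6 = 0.0183, 2.4 degrees / 360 = 0.0067.

drive_tool(
  rows=[
    [[0.03,0,0.05,0,0,0,0.0014],[0.03,0,0.1,0,0,0,0.0028],[0.03,0,0.15,0,0,0,0.0042],[0.03,0,0.2,0,0,0,0.0056],[0.03,0,0.25,0,0,0,0.0067],[0.03,0,0.3,0,0,0,0.0067],[0.03,0.0083,0.3417,0,0,0,0.0067],[0.03,0.0167,0.37,0,0,0,0.0067],[0.03,0.0183,0.3817,0,0,0,0.0067],[0.03,0.0183,0.3817,0,0,0,0.0067]],
  ],
)

```text
time_s: 8.45
ee_pos: [0.4507, 0.1556, 0.34]
tool_rot: [-180.0, 0.0, 100.7]
contact_force: [-0.2, -0.4, -4.2]
width: 0.402
finger_force: 60.8
```

```bash
python3 - <<'E'
from m import *
im,K,T=look('w3',('band_top','stand_top','headset_stand'))
for c in ('top','scene'):
    i2=arm.camera(c)
    for t in ('band_top','headset','stand_top','headset_stand'): print(c,t,[(np.round(d['position'],3).tolist(),round(d['confidence'],2)) for d in arm.mark_of(c,t)][:3])
    if c=='scene': s=i2
o=np.zeros((600,800,3),np.uint8); o[:240,:320]=cv2.resize(im,None,fx=.5,fy=.5); o[120:,320:]=s
cv2.imwrite('pics/c3.png',o[:,:,::-1])
E
```

```text
8.45 [0.45074111 0.15557032 0.3400319 ] [-1.79969089e+02  8.18858658e-03  1.00653135e+02] [-0.20029003 -0.35399457 -4.17494006]
band_top [([0.4518, 0.1558, 0.346], 0.83)]
stand_top [([0.5892, 0.1828, 0.2637], 0.77)]
headset_stand []
top band_top [([0.449, 0.156, 0.349], 0.87)]
top headset [([0.341, 0.469, -0.005], 0.27)]
top stand_top [([0.587, 0.182, 0.262], 0.82)]
top headset_stand [([0.58, 0.177, 0.004], 0.67), ([0.441, 0.0, 0.042], 0.41)]
scene band_top [([0.451, 0.16, 0.112], 0.73), ([0.449, 0.155, 0.347], 0.64), ([0.583, 0.179, -0.004], 0.31)]
scene headset [([0.45, 0.159, 0.106], 0.61)]
scene stand_top [([0.585, 0.184, 0.264], 0.98)]
scene headset_stand [([0.579, 0.179, -0.001], 0.86)]Traceback (most recent call last):
  File "<stdin>", line 7, in <module>
ValueError: could not broadcast input array from shape (480,640,3) into shape (480,480,3)
```

View pics/w3.png

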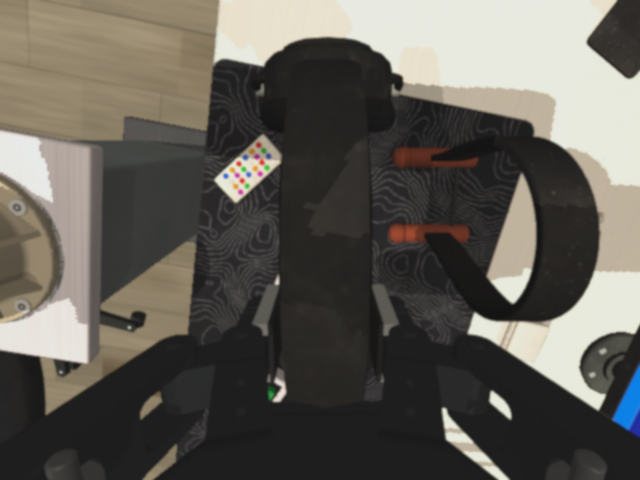

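The wrist view shows the stand's rods at rows 157 and 233 running horizontally, parallel to the gripper's closing axis, so the yaw is right. I'll move in over the arch.

Converted, 0.1375 m / 0.6 = 0.2292, 0.0265 m / 0.6 = 0.0442.

drive_tool(
  rows=[
    [[0.03,0.0167,0.0033,0,0,0,0],[0.03,0.05,0.01,0,0,0,0],[0.03,0.0917,0.0183,0,0,0,0],[0.03,0.1333,0.0258,0,0,0,0],[0.03,0.175,0.0333,0,0,0,0],[0.03,0.2083,0.04,0,0,0,0],[0.03,0.225,0.0433,0,0,0,0],[0.03,0.2292,0.0442,0,0,0,0],[0.03,0.2292,0.0442,0,0,0,0]],
  ],
)

```text
time_s: 10.05
ee_pos: [0.5889, 0.1817, 0.3395]
tool_rot: [-179.9, 0.0, 100.6]
contact_force: [0.1, 0.4, -3.8]
width: 0.406
finger_force: 61.0
```

```bash
python3 - <<'E'
from m import *
im,K,T=look('w4',('band_top',))
for c in ('top','scene'):
    i2=arm.camera(c)
    for t in ('band_top','headset','stand_top','headset_stand'): print(c,t,[(np.round(d['position'],3).tolist(),round(d['confidence'],2)) for d in arm.mark_of(c,t)][:3])
o=np.zeros((600,800,3),np.uint8); o[:600,:500]=cv2.resize(i2[200:320,230:330],None,fx=5,fy=5); o[:225,500:]=cv2.resize(im,(300,225))
cv2.imwrite('pics/c4.png',o[:,:,::-1])
E
```

```text
10.05 [0.58893891 0.18167965 0.33953207] [-1.79947476e+02  3.62032219e-04  1.00569812e+02] [ 0.13241648  0.38893631 -3.81105211]
band_top [([0.5882, 0.1801, 0.3435], 0.63), ([0.4395, 0.0007, 0.0479], 0.41)]
top band_top [([0.587, 0.183, 0.349], 0.84)]
top headset []
top stand_top [([0.557, 0.513, 0.001], 0.71), ([0.589, 0.18, 0.265], 0.49)]
top headset_stand [([0.584, 0.176, 0.003], 0.69), ([0.444, 0.031, -0.004], 0.38)]
scene band_top [([0.589, 0.181, 0.346], 0.57), ([0.59, 0.184, 0.263], 0.56)]
scene headset [([0.587, 0.183, 0.347], 0.46)]
scene stand_top [([0.589, 0.182, 0.264], 0.74), ([0.58, 0.178, -0.005], 0.22)]
scene headset_stand [([0.582, 0.18, -0.002], 0.77)]
```

View pics/c4.png

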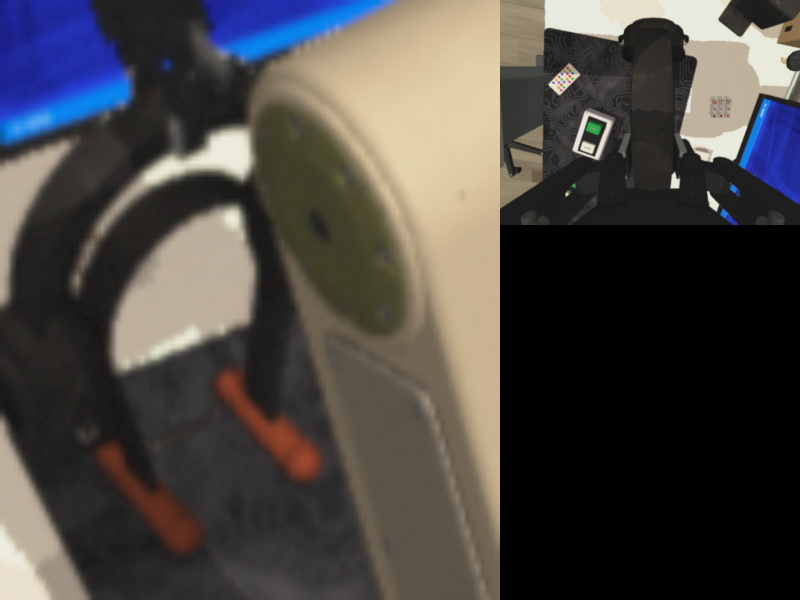

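The crop shows the headset band above the arch, with the arch (80–300, 170–480) between the cups. The marks agree within about 2 mm, so I'll lower.

Converted, -0.05 m / 0.6 = -0.0833, -0.048 m / 0.6 = -0.08.

drive_tool(
  rows=[
    [[0.03,0,0,-0.0167,0,0,0],[0.03,0,0,-0.0333,0,0,0],[0.03,0,0,-0.05,0,0,0],[0.03,0,0,-0.0633,0,0,0],[0.03,0,0,-0.0733,0,0,0],[0.03,0,0,-0.08,0,0,0],[0.03,0,0,-0.0833,0,0,0],[0.03,0,0,-0.0833,0,0,0]],
  ],
)

```text
time_s: 11.45
ee_pos: [0.5884, 0.1816, 0.2902]
tool_rot: [-180.0, 0.0, 100.6]
contact_force: [0.9, -1.1, -3.9]
width: 0.406
finger_force: 61.0
```

Converted, -0.003 m / 0.6 = -0.005, -0.002 m / 0.6 = -0.0033.

drive_tool(
  rows=[
    [[0.03,0,0,-0.0017,0,0,0],[0.03,0,0,-0.0033,0,0,0],[0.03,0,0,-0.005,0,0,0],[0.03,0,0,-0.005,0,0,0]],
  ],
)

```text
time_s: 11.85
ee_pos: [0.5884, 0.1816, 0.2873]
tool_rot: [180.0, 0.0, 100.6]
contact_force: [0.1, 0.9, -4.6]
width: 0.407
finger_force: 61.0
```

Converted, -0.003 m / 0.6 = -0.005, -0.002 m / 0.6 = -0.0033.

drive_tool(
  rows=[
    [[0.03,0,0,-0.0017,0,0,0],[0.03,0,0,-0.0033,0,0,0],[0.03,0,0,-0.005,0,0,0],[0.03,0,0,-0.005,0,0,0]],
  ],
)

```text
time_s: 12.25
ee_pos: [0.5885, 0.1816, 0.2852]
tool_rot: [179.9, 0.0, 100.6]
contact_force: [-0.8, 0.1, 0.4]
width: 0.409
finger_force: 61.5
```

drive_tool(
  rows=[
    [[0.03,0,0,-0.0017,0,0,0],[0.03,0,0,-0.0033,0,0,0],[0.03,0,0,-0.0033,0,0,0]],
  ],
)

```text
time_s: 12.55
ee_pos: [0.5885, 0.1817, 0.285]
tool_rot: [179.8, 0.0, 100.6]
contact_force: [-4.0, -0.6, 9.3]
width: 0.406
finger_force: 62.4
```

The band is seated at the expected height. I'll relieve the pressure and release gently.

Converted, 0.002 m / 0.6 = 0.0033.

drive_tool(
  rows=[
    [[0.03,0,0,0.0033,0,0,0],[0.03,0,0,0.0033,0,0,0],[0.03,0,0,0.0033,0,0,0]],
  ],
  newtons=20,
)

```text
time_s: 12.85
ee_pos: [0.5886, 0.1817, 0.2851]
tool_rot: [179.9, -0.0, 100.6]
contact_force: [-2.2, 0.5, 4.3]
width: 0.406
finger_force: 61.9
```

drive_tool(
  rows=[
    [[0.038,0,0,0,0,0,0],[0.042,0,0,0,0,0,0],[0.05,0,0,0,0,0,0],[0.06,0,0,0,0,0,0],[0.08,0,0,0,0,0,0],[0.08,0,0,0,0,0,0],[0.08,0,0,0,0,0,0]],
  ],
)

```text
time_s: 13.55
ee_pos: [0.5885, 0.1816, 0.2843]
tool_rot: [180.0, 0.0, 100.6]
contact_force: [-0.5, -0.3, -0.5]
width: 0.933
finger_force: 0.0
```

Converted, 0.12 m / 0.6 = 0.2, 0.09 m / 0.6 = 0.15.

drive_tool(
  rows=[
    [[0.08,0,0,0.0333,0,0,0],[0.08,0,0,0.0833,0,0,0],[0.08,0,0,0.15,0,0,0],[0.08,0,0,0.2,0,0,0],[0.08,0,0,0.2,0,0,0]],
  ],
)

```text
time_s: 14.05
ee_pos: [0.5894, 0.1817, 0.4093]
tool_rot: [179.5, 0.0, 100.6]
contact_force: [-0.5, 0.2, 0.6]
width: 0.934
finger_force: 0.0
```

```bash
python3 - <<'E'
from m import *
im,K,T=look('w5',('band_top','green_key_top','white_key_top','selector'))
for c in ('top','scene'):
    i2=arm.camera(c)
    for t in ('band_top','headset','green_key_top','white_key_top','selector'): print(c,t,[(np.round(d['position'],3).tolist(),round(d['confidence'],2)) for d in arm.mark_of(c,t)][:3])
o=np.zeros((600,800,3),np.uint8); o[:600,:400]=cv2.resize(i2[200:350,230:330],None,fx=4,fy=4); o[:300,400:]=cv2.resize(im,(400,300))
cv2.imwrite('pics/c5.png',o[:,:,::-1])
E
```

```text
14.05 [0.58943789 0.18174487 0.40933392] [1.79523918e+02 7.12815943e-03 1.00566123e+02] [-0.50289071  0.22381228  0.58138836]
band_top [([0.5882, 0.1844, 0.2924], 0.87)]
green_key_top [([0.7638, 0.0053, -0.0029], 0.49)]
white_key_top [([0.4447, 0.0031, 0.0455], 0.74)]
selector [([0.4426, 0.0344, 0.0014], 0.72)]
top band_top [([0.587, 0.186, 0.292], 0.61)]
top headset []
top green_key_top [([0.411, -0.135, 0.041], 0.63), ([0.454, 0.062, 0.055], 0.46)]
top white_key_top [([0.395, -0.175, 0.04], 0.61), ([0.439, 0.001, 0.041], 0.57)]
top selector [([0.442, 0.034, -0.003], 0.72), ([0.403, -0.153, -0.0], 0.63), ([0.766, 0.009, -0.003], 0.29)]
scene band_top [([0.589, 0.186, 0.292], 0.88)]
scene headset []
scene green_key_top [([0.416, -0.131, 0.045], 0.54)]
scene white_key_top [([0.391, -0.176, 0.048], 0.58)]
scene selector [([0.407, -0.154, 0.001], 0.6)]
```

View pics/c5.png

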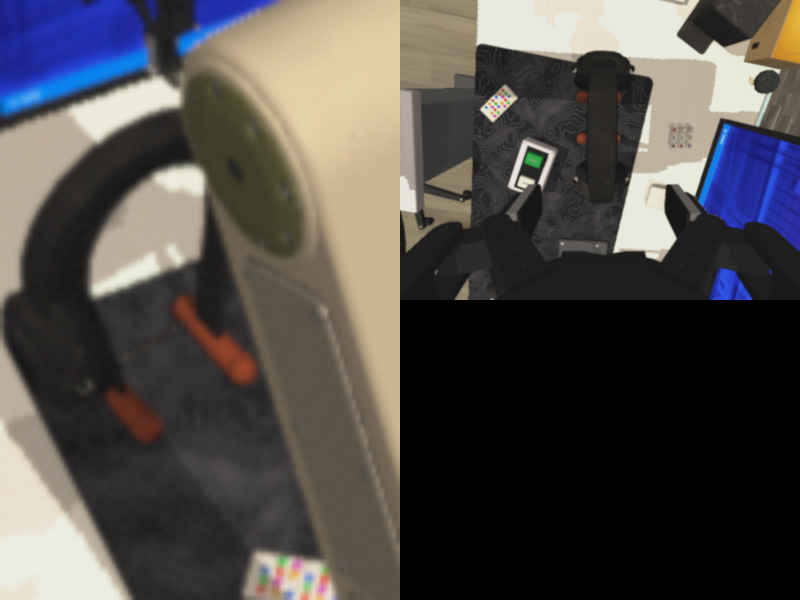

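The headset hangs squarely by its band over the arch, with the band top at (0.588, 0.185, 0.292). Next I'll move above the larger selector's green key.

Converted, -0.18 m / 0.6 = -0.3, -0.11 m / 0.6 = -0.1833, -22 degrees / 360 = -0.0611.

drive_tool(
  rows=[
    [[0.08,-0.0333,-0.0283,0,0,0,-0.0111],[0.0,-0.0833,-0.07,0,0,0,-0.025],[0.0,-0.1333,-0.1117,0,0,0,-0.0389],[0.0,-0.1833,-0.1533,0,0,0,-0.0528],[0.0,-0.2167,-0.1833,-0.0333,0,0,-0.0611],[0.0,-0.2317,-0.1967,-0.0833,0,0,-0.0611],[0.0,-0.2317,-0.1967,-0.15,0,0,-0.0611],[0.0,-0.2317,-0.1967,-0.2167,0,0,-0.0611],[0.0,-0.2317,-0.1967,-0.2667,0,0,-0.0611],[0.0,-0.2317,-0.1967,-0.3,0,0,-0.0611],[0.0,-0.2317,-0.1967,-0.3,0,0,-0.0611]],
  ],
)

```text
time_s: 16.0
ee_pos: [0.4474, 0.0636, 0.2218]
tool_rot: [-179.7, 0.1, 78.6]
contact_force: [-0.3, -0.2, -0.1]
width: 0.003
finger_force: 0.0
```

```bash
python3 - <<'E'
from m import *
im,K,T=look('w6',('green_key_top','white_key_top','selector')); print(arm.observe()['width'])
h=cv2.cvtColor(im,cv2.COLOR_RGB2HSV); m=((h[...,0]>45)&(h[...,0]<85)&(h[...,1]>120)).astype(np.uint8)
n,l,st,ce=cv2.connectedComponentsWithStats(m)
for i in range(1,n):
    if st[i,4]>200:
        ys,xs=np.nonzero(l==i); print(ce[i],cv2.minAreaRect((1000*bp(np.c_[xs,ys].astype(float),.052,K,T)).astype(np.float32)))
E
```

```text
16.0 [0.44738794 0.06359848 0.22177717] [-1.79705554e+02  5.04192954e-02  7.85590181e+01] [-0.30211835 -0.17055518 -0.10677807]
green_key_top [([0.4134, -0.1311, 0.0393], 0.68), ([0.4539, 0.0623, 0.0515], 0.56)]
white_key_top []
selector [([0.4088, -0.1565, 0.0007], 0.57)]
-0.0008181903660630525
[333.01472651 220.06661992] ((453.99822998046875, 65.92435455322266), (29.869794845581055, 36.8079948425293), 78.62297821044922)
[325.46889952 400.86124402] ((412.58258056640625, -107.93455505371094), (17.337934494018555, 14.627113342285156), 78.77192687988281)
```

View pics/w6.png

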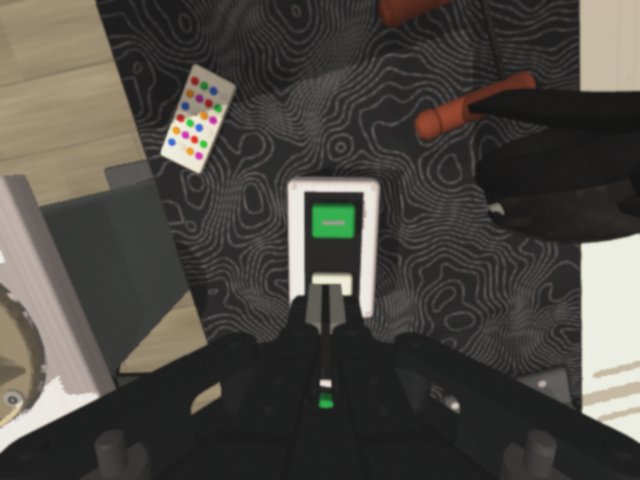

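The wrist view shows the green key at (333,220), aligned with the gripper, and measured at (0.454, 0.066). I'll descend.

Converted, -0.142 m / 0.6 = -0.2367, -0.08 m / 0.6 = -0.1333.

drive_tool(
  rows=[
    [[0.0,0.005,0.0025,-0.0667,0,0,0],[0.0,0.005,0.0025,-0.1333,0,0,0],[0.0,0.005,0.0025,-0.1833,0,0,0],[0.0,0.005,0.0025,-0.2167,0,0,0],[0.0,0.005,0.0025,-0.2367,0,0,0],[0.0,0.005,0.0025,-0.2367,0,0,0],[0.0,0.005,0.0025,-0.2367,0,0,0]],
  ],
)

```text
time_s: 16.9
ee_pos: [0.4536, 0.0651, 0.0835]
tool_rot: [179.9, -0.0, 78.6]
contact_force: [-0.7, 1.2, 0.6]
width: -0.001
finger_force: 0.0
```

Converted, -0.017 m / 0.6 = -0.0283, -0.016 m / 0.6 = -0.0267.

drive_tool(
  rows=[
    [[0.0,0,0,-0.0067,0,0,0],[0.0,0,0,-0.0133,0,0,0],[0.0,0,0,-0.0183,0,0,0],[0.0,0,0,-0.0233,0,0,0],[0.0,0,0,-0.0267,0,0,0],[0.0,0,0,-0.0283,0,0,0],[0.0,0,0,-0.0283,0,0,0]],
  ],
)

```text
time_s: 17.6
ee_pos: [0.4534, 0.0651, 0.0669]
tool_rot: [179.9, -0.0, 78.6]
contact_force: [-2.1, -0.7, 16.5]
width: 0.004
finger_force: 8.0
```

Converted, -0.0005 m / 0.6 = -0.0008.

drive_tool(
  rows=[
    [[0.0,0,0,-0.0008,0,0,0],[0.0,0,0,-0.0008,0,0,0]],
  ],
)

```text
time_s: 17.8
ee_pos: [0.4534, 0.0651, 0.0669]
tool_rot: [179.8, -0.0, 78.6]
contact_force: [-3.9, -0.2, 21.1]
width: 0.001
finger_force: 10.2
```

Converted, 0.2 m / 0.6 = 0.3333, 0.19 m / 0.6 = 0.3167.

drive_tool(
  rows=[
    [[0.0,0,0,0.0167,0,0,0],[0.0,0,0,0.0667,0,0,0],[0.0,0,0,0.1333,0,0,0],[0.0,0,0,0.2,0,0,0],[0.0,-0.0333,-0.0333,0.2667,0,0,0],[0.0,-0.05,-0.0833,0.3167,0,0,0],[0.0,-0.05,-0.1333,0.3333,0,0,0],[0.0,-0.05,-0.1833,0.3333,0,0,0],[0.0,-0.05,-0.2333,0.3333,0,0,0],[0.0,-0.05,-0.2667,0.3333,0,0,0],[0.0,-0.05,-0.2667,0.3333,0,0,0]],
  ],
)

```text
time_s: 18.9
ee_pos: [0.4222, -0.0968, 0.2645]
tool_rot: [-180.0, 0.0, 78.4]
contact_force: [0.2, 0.3, -0.0]
width: -0.001
finger_force: 0.0
```

```bash
python3 - <<'E'
from m import *
im,K,T=look('w7',())
for c in ('top','scene'):
    i2=arm.camera(c)
    for t in ('band_top','green_key_top','white_key_top'): print(c,t,[(np.round(d['position'],3).tolist(),round(d['confidence'],2)) for d in arm.mark_of(c,t)][:3])
    if c=='top': tp=i2
o=np.zeros((600,800,3),np.uint8); o[:400,:400]=cv2.resize(i2[220:340,230:350],(400,400)); o[:300,400:]=cv2.resize(im,(400,300));o[300:,400:]=cv2.resize(tp[190:310,225:385],(400,300))
cv2.imwrite('pics/c7.png',o[:,:,::-1])
E
```

```text
18.9 [ 0.42220435 -0.09676525  0.264462  ] [-1.79960056e+02  1.65047613e-02  7.83607775e+01] [ 0.21326002  0.3015319  -0.01742742]
top band_top [([0.585, 0.183, 0.293], 0.64)]
top green_key_top [([0.453, 0.062, 0.048], 0.48), ([0.582, -0.514, -0.001], 0.21)]
top white_key_top [([0.438, -0.003, 0.05], 0.52)]
scene band_top [([0.588, 0.184, 0.294], 0.69)]
scene green_key_top [([0.45, 0.065, 0.045], 0.57)]
scene white_key_top [([0.586, 0.185, 0.262], 0.45)]
```

View pics/c7.png

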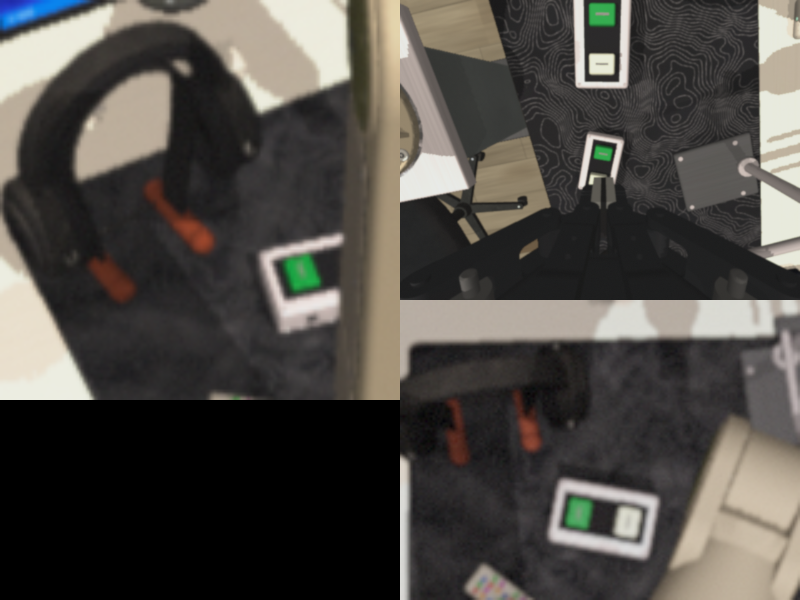

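The headset hangs level over the arch. The larger selector's green key is down (z about 0.045–0.048) and its white key is up (about 0.050), and the arm is clear. I'll hand it in.

```bash
python3 -c "
from bench import arm
print(arm.finish_job())"
```

```text
the job is handed in; nothing more can be done
None
```

The headset now hangs squarely by its band over the arch of the empty stand, the green key is fully down with the white key up, and the job was handed in at about 19 s with the arm clear.

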